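# Sort a mixed handful of lamp parts at an assembly station

## Task

Sort the mixed handful of lamp parts on the bench: stand the domed metal reflector in the round outline on the white kit board and the bulb holder in the rectangular outline, lined up with it; put the two aluminium brackets in the blue tray that shows a bracket, one in each pocket, and the adjuster in the blue tray that shows an adjuster, in either pocket. Every part must stand upright on its base, inside its outline or flat on its pocket's floor, and the tape roll and grease tin must stay where they are.

Things in the scene. Friction and masses are not known exactly. Their poses are not given: they have to be found in the camera images.
- reflector: grey metal lamp reflector standing face down: (sizes in mm) a dome of diameter 76 at the bench that narrows to a straight round neck, diameter 30, from 32 up to 60 above the underside (grip the neck). The dome is 28 high at radius 24 and 18 high at radius 34. Origin: centre of the underside; z up. About 150 g. Turned at random.
- holder: black plastic bulb holder (mm): flat rectangular flange 56 (x) x 40 (y) x 10 high, with a square stem 26 x 26 in its middle that rises to 44 above the underside (grip the stem across either pair of faces), brass ring on top. Origin: centre of the underside; z up. About 60 g. Turned at random.
- bracket_a: cast aluminium pivot bracket, an upside-down T (mm): flat foot 60 (x) x 40 (y) x 8 high, and in its middle an upright lug 12 thick (x) x 36 wide (y) that rises to 46 above the underside (grip the lug across its thickness). Origin: centre of the underside; z up. About 100 g. Same as bracket_b; the two are interchangeable. Turned at random.
- bracket_b: cast aluminium pivot bracket, an upside-down T (mm): flat foot 60 (x) x 40 (y) x 8 high, and in its middle an upright lug 12 thick (x) x 36 wide (y) that rises to 46 above the underside (grip the lug across its thickness). Origin: centre of the underside; z up. About 100 g. Same as bracket_a; the two are interchangeable. Turned at random.
- adjuster: headlamp adjuster standing on its wheel (mm): black knurled wheel of diameter 44, 12 high, with a round steel spindle of diameter 14 (15 over its thread ribs) up its middle to 52 above the underside (grip the spindle). Origin: centre of the underside; z up. About 60 g.
- kit_board: white board, mm: 130 (x) x 190 (y) x 6 thick, fixed, with two outlines drawn: a circle of diameter 90 centred at x = 0, y = +45 (for the reflector), and a rectangle 68 (x) x 52 (y) centred at x = 0, y = -50 (for the holder, long side along long side, either way round). Origin: centre of the underside; z up, so the parts stand at z = 6. Swaps places with the trays; turned up to 9 degrees.
- bracket_tray: low blue tray, fixed (mm). Two open pockets, 90 (x) x 84 (y) inside, centred at y = +45 and -45; floor at 4, wall and divider (4 thick) tops at 25. Beyond, x = 49 to 95, a ledge 25 high bears a fixed sample bracket as its sign (leave it; top at 77 or less). Origin: centre of the two-pocket area at bench level; z up. Swaps places with the other tray and the board; turned up to 9 degrees.
- adjuster_tray: low blue tray, fixed (mm). Two open pockets, 90 (x) x 84 (y) inside, centred at y = +45 and -45; floor at 4, wall and divider (4 thick) tops at 25. Beyond, x = 49 to 95, a ledge 25 high bears a fixed sample adjuster as its sign (leave it; top at 77 or less). Origin: centre of the two-pocket area at bench level; z up. Swaps places with the other tray and the board; turned up to 9 degrees.
- tape_roll: loose roll of whitish tape lying flat among the parts (mm): diameter 60, hole 40, 24 high, to be left alone. Origin: centre of the underside.
- grease_tin: loose plain grey tin standing among the parts (mm): diameter 58, 36 high, to be left alone. Origin: centre of the underside.
Things that resemble listed ones, but are neither listed nor needed, are in the scene too. Leave any pink or turquoise look-alike of the bracket_a alone.

How it is judged:
By the outcome, as a careful person would: the job done as asked, in the order asked, and still so for the second after the job is handed in, with the robot touching nothing.
It also fails if it takes over 134 s, if anything falls off the work surface, if the arm or the gripper's body presses on something with over 40 N, if the wrist force passes 120 N, or if a joint passes its speed limit or range.

## Robot

A 6-joint arm with a two-finger parallel gripper is mounted at the origin on the work surface. World frame = base frame: x ahead of the robot, y to its left, z up, the work surface at z = 0. Lengths are in m, angles in rad, forces in N, time in s.
With the tool pointing down it reaches from about 0.375 to 0.925 m from the base axis. Payload 5.7 kg.
Tool frame: the origin (TCP) lies at the very end of the fingers, on their centre line; the grasp point (between the pads) lies 19 mm behind it (bot.pinch_z is the distance from the TCP to the grasp point, in m); z points along the fingers, y is the line along which they close (so a half turn about z gives the same grasp; the last joint's range is limited). The gripper opens to 85 mm and grips with 20 to 120 N. Pads are 22 mm wide; open, the fingers measure 114 mm over their backs; the gripper's body (76 mm by 85 mm) begins 54 mm behind the grasp point. The pads swing forward as they close: fully open they stand 13 mm farther back than shut.
Start: joints at [1.003, 0.359, 1.51, -0, 1.272, -0.115], TCP at [0.262, 0.54, 0.199] pointing down, gripper open.
Joint ranges: [-2.97, 2.97], [-1.01, 2.36], [0.21, 2.38], [-0.96, 4.11], [0.2, 2.71], [-2.98, 2.98]. Speed limits (rad/s): [2.39, 2.39, 3.14, 3.14, 3.14, 3.14].

## Interface

Orientations are given as a unit quaternion [w, x, y, z].
In Python, from cell import bot gives the robot as it stands.
- The arm moves only by the shell command python3 -m creep 'ROWS' [FORCE]. ROWS is JSON, a list of rows, each a list of 5 numbers: the shift along the tool's x, y, z in mm, then the turn about the tool's z in rad, then the closure, from 0 (fully open) to 1 (shut). In form: [[dx, dy, dz, spin, hand], ...]. A call has 1 to 5 rows; each row shifts and turns the commanded pose from where the row before left it, along the tool's axes as they then stand; what a row does not reach is not made up. A row lasts 1/12 s, in which the tool goes at most 41.7 mm and 7.16 degrees, less where a joint would pass 70% of its speed; a pose out of reach is approached as far as the arm can. A call with a gripper value outside its range is refused whole. The fingers move at their own pace and stop on an object; FORCE is the grip in N (left out, the last holds). Time passes only in rows, so rows that do not move let the fingers close. It gives the time, the measured TCP pose, the force, the opening and the grip force at its end, in the units of the state.
- bot.sense(): the state, without advancing time (a new reading comes with each control period).
- bot.snapshot(name): name is "scene" or "top"; returns a dict with "pixels" (384x512x3 uint8, red, green, blue), "range_z" (384x512 float32, m along the optical axis (not along the pixel's ray), 0 where there is no reading), "fov_y" (degrees; the focal length in pixels is half the picture's height over the tangent of half this angle, whatever the lens; pixels are square), "cx", "cy" (the principal point, pixels), "camera_from_world" (4x4, takes a point from world to camera coordinates). Camera axes: x right, y up, looking along -z (the intrinsics and any distortion apply to the point x, -y, -z); pixel columns grow to the right and rows downward; lengths in m; the calibration is good to about 2 mm. A picture is of the moment at which its call begins.
- bot.job_done(): hands the job in; it is judged then, once.
The state is a dict: "clock": time; "qpos": joint angles; "joint_velocities": joint speeds; "tau": joint torques, N m; "ee_pos": TCP position; "ee_rot": TCP orientation; "force": force on the tool from outside, world axes, zero at the start; "ft_torque": the same for the moment, N m; "grip_width": finger opening in m; "finger_force": force on a finger pad.
Only numpy, scipy, OpenCV 4.12 (cv2) and the standard library are available. Lean on these libraries where they do the work, as an engineer would, in place of code of your own. Each camera call takes 0.05 s, during which the arm holds its last target. There are 200 camera calls.

## Working session

There is one attempt and no reset: what is moved stays moved. The work goes in short steps, Python scripts to look and compute and a shell command to move; the robot and the scene stay as the last step left them, time stands still between calls to the robot, and variables do not carry over. Pictures are saved under pics/ and viewed, at most 14 in all, crops included, and the job is handed in when it is done.

```bash
ls; mkdir -p pics; python3 - <<'E'
from cell import bot
import cv2,numpy as np
print(bot.sense(), bot.pinch_z)
for n in("scene","top"):
    s=bot.snapshot(n); cv2.imwrite(f"pics/{n}0.png",s["pixels"][:,:,::-1]); np.savez(f"{n}0.npz",**s)
    print(n,s["fov_y"],s["cx"],s["cy"],s["camera_from_world"].round(4).tolist(),[k for k in s], (s["range_z"]>0).mean())
E
```

```text
pics
{'clock': 0.0, 'qpos': array([ 1.00290374e+00,  3.59500322e-01,  1.51145607e+00, -2.94237795e-05,
        1.27248278e+00, -1.15097371e-01]), 'joint_velocities': array([ 0.00139905, -0.0006824 , -0.00129993,  0.00087723, -0.0004296 ,
        0.00040011]), 'tau': array([ 4.02736368e-04, -5.27627134e+01, -2.78623223e+01, -4.04645843e-04,
        1.33116287e-02,  4.21283147e-06]), 'ee_pos': array([0.2620993 , 0.53889423, 0.19774743]), 'ee_rot': array([-2.95950085e-04,  2.24464203e-01,  9.74481898e-01, -8.74655053e-04]), 'force': array([-0.28736206, -0.08611448, -0.1261143 ]), 'ft_torque': array([-0.0241695 , -0.06316415,  0.01860408]), 'finger_force': 0.0, 'grip_width': 0.08541347826590906} 0.0187
scene 53.47621649920415 253.72436028331285 191.0140238785722 [[0.7693, 0.6388, 0.0126, -0.3794], [-0.4923, 0.5801, 0.6489, 0.1514], [0.4072, -0.5054, 0.7607, -1.1255], [0.0, 0.0, 0.0, 1.0]] ['pixels', 'range_z', 'fov_y', 'cx', 'cy', 'camera_from_world'] 0.9963022867838541
top 45.94638189161087 254.79530999643075 187.44208878350682 [[-0.0293, -0.9996, -0.0006, 0.0629], [0.9844, -0.0289, 0.1735, -0.465], [-0.1734, 0.0044, 0.9848, -1.2658], [0.0, 0.0, 0.0, 1.0]] ['pixels', 'range_z', 'fov_y', 'cx', 'cy', 'camera_from_world'] 0.9963582356770834
```

View pics/scene0.png

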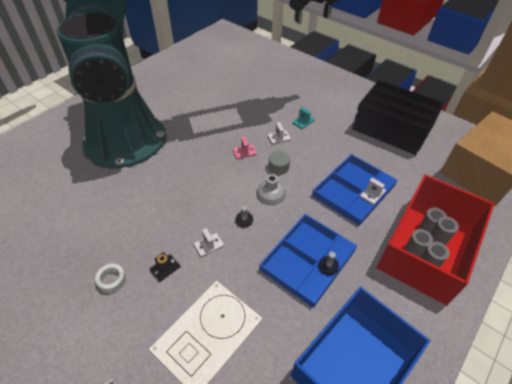

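View pics/top0.png

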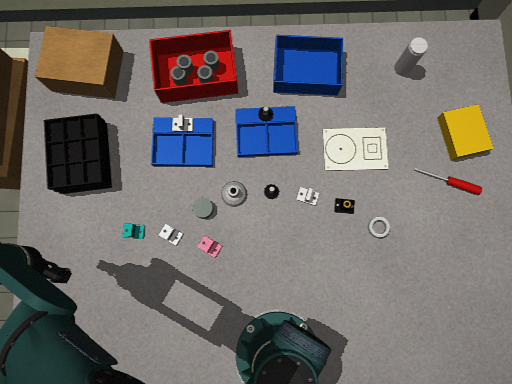

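The scene view shows the reflector at (271,190), adjuster (244,217), brackets at (208,243) and (279,134), and the holder at (164,265). The board is at (207,333), the bracket tray at (355,188) and the adjuster tray at (309,258). In the top view the reflector is at (233,193), adjuster (271,191), brackets (307,196) and (171,235), holder (344,206), bracket tray (183,142), adjuster tray (266,132) and board (355,149). Leave alone: pink (209,246), teal (133,231), tin (203,208) and tape (379,227).

```bash
cat > h.py <<'E'
import numpy as np,cv2
def cloud(s):
    z=np.asarray(s["range_z"],float); H,W=z.shape
    f=H/2/np.tan(np.radians(float(s["fov_y"]))/2)
    v,u=np.mgrid[:H,:W]
    p=np.stack([(u-s["cx"])/f*z,-(v-s["cy"])/f*z,-z,np.ones_like(z)],-1)
    w=p@np.linalg.inv(s["camera_from_world"]).T
    w[z==0]=np.nan
    return w[...,:3]
E
python3 - <<'E'
from h import *
a=np.load("top0.npz");c=np.load("scene0.npz")
T,S=cloud(a),cloud(c)
P={"refl":(233,193,271,190),"adj":(271,191,244,217),"br1":(307,196,208,243),"hold":(344,206,164,265),"tape":(379,227,110,278),"tin":(203,208,279,160),"br2":(171,235,279,134),"teal":(133,231,304,118),"pink":(209,246,244,148)}
for I in(T,S):
  b=I[(I[...,2]<.004)&(I[...,0]>.2)&(I[...,0]<1)]
  print("bench z",np.percentile(b[:,2],[5,50,95]).round(4))
for k,(u,v,x,y) in P.items():
  for n,I,(uu,vv) in(("top",T,(u,v)),("sc",S,(x,y))):
    R=17
    w=I[vv-R:vv+R,uu-R:uu+R].reshape(-1,3); w=w[w[:,2]>.005]
    c0=I[vv-2:vv+3,uu-2:uu+3].reshape(-1,3)
    c0=np.nanmedian(c0,0)
    w=w[np.hypot(*(w[:,:2]-c0[:2]).T)<.05]
    t=w[w[:,2]>np.percentile(w[:,2],98)-.006]
    r=cv2.minAreaRect(w[:,:2].astype(np.float32)*1000)
    print(k,n,"rect c",np.round(r[0]),"size",np.round(r[1]),"ang",round(r[2],1),"zmax",w[:,2].max().round(4),"top",t.mean(0).round(4),len(t))
E
```

```text
bench z [-0.0065 -0.0005  0.0032]
bench z [-0.0883  0.0007  0.0031]
refl top rect c [454. 115.] size [75. 78.] ang 56.2 zmax 0.0654 top [0.4567 0.1127 0.0602] 79
refl sc rect c [460. 106.] size [74. 66.] ang 27.8 zmax 0.065 top [0.4578 0.1101 0.0609] 91
adj top rect c [458.   3.] size [79. 80.] ang 84.0 zmax 0.0552 top [0.459  0.0029 0.0515] 18
adj sc rect c [461.  -0.] size [42. 41.] ang 44.6 zmax 0.0542 top [ 4.613e-01 -1.000e-04  5.160e-02] 31
br1 top rect c [ 438. -100.] size [93. 70.] ang 75.7 zmax 0.0508 top [ 0.4426 -0.1044  0.0457] 50
br1 sc rect c [ 444. -106.] size [60. 42.] ang 70.3 zmax 0.0504 top [ 0.4449 -0.107   0.0467] 78
hold top rect c [ 403. -208.] size [91. 77.] ang 64.1 zmax 0.0503 top [ 0.4105 -0.2102  0.0451] 57
hold sc rect c [ 412. -212.] size [56. 42.] ang 81.9 zmax 0.048 top [ 0.4129 -0.2129  0.0447] 137
tape top rect c [ 344. -311.] size [81. 82.] ang 38.5 zmax 0.0292 top [ 0.3453 -0.3037  0.0244] 144
tape sc rect c [ 347. -306.] size [58. 59.] ang 89.1 zmax 0.0272 top [ 0.3472 -0.3068  0.0241] 344
tin top rect c [422. 197.] size [88. 74.] ang 81.3 zmax 0.0417 top [0.4146 0.2023 0.0369] 223
tin sc rect c [415. 200.] size [56. 57.] ang 49.3 zmax 0.0414 top [0.4155 0.1998 0.0369] 261
br2 top rect c [339. 301.] size [88. 82.] ang 13.8 zmax 0.0514 top [0.342  0.299  0.0467] 45
br2 sc rect c [337. 300.] size [60. 58.] ang 59.2 zmax 0.0497 top [0.342  0.2964 0.0466] 42
teal top rect c [353. 411.] size [84. 80.] ang 20.1 zmax 0.0514 top [0.3546 0.4074 0.0476] 43
teal sc rect c [351. 405.] size [62. 50.] ang 85.8 zmax 0.0497 top [0.3555 0.4046 0.0464] 43
pink top rect c [302. 182.] size [77. 87.] ang 3.2 zmax 0.0513 top [0.3051 0.1856 0.0465] 46
pink sc rect c [308. 182.] size [60. 52.] ang 56.5 zmax 0.0505 top [0.3054 0.1831 0.0465] 45
```

```bash
python3 - <<'E'
from h import *
a=np.load("top0.npz");c=np.load("scene0.npz")
for n,s in(("top",a),("sc",c)):
  I=cloud(s);px=s["pixels"].astype(int)
  hsv=cv2.cvtColor(s["pixels"],cv2.COLOR_RGB2HSV)
  blue=(hsv[...,0]>100)&(hsv[...,0]<130)&(hsv[...,1]>150)&(I[...,2]>-.01)&(I[...,2]<.05)
  white=(hsv[...,1]<60)&(hsv[...,2]>190)&(I[...,2]>.001)&(I[...,2]<.012)
  for nm,m in(("blue",blue),("white",white)):
    m=cv2.morphologyEx(m.astype(np.uint8),cv2.MORPH_CLOSE,np.ones((3,3)))
    N,L,st,_=cv2.connectedComponentsWithStats(m)
    for i in range(1,N):
      if st[i,4]<400: continue
      w=I[L==i]; w=w[np.isfinite(w[:,0])]
      if nm=="blue": 
        f=w[w[:,2]<.012]; w=w[w[:,2]>.021]
      if len(w)<30: continue
      r=cv2.minAreaRect(w[:,:2].astype(np.float32)*1000)
      print(n,nm,st[i,:2]+st[i,2:4]//2,"c",np.round(r[0],1),np.round(r[1],1),round(r[2],1),"z",np.percentile(w[:,2],[5,50,95]).round(4), np.median(f[:,2]).round(4) if nm=="blue" else "")
E
```

```text
top blue [308  62] c [ 887.6 -152.2] [227.5 106.6] 51.9 z [0.0234 0.0364 0.0501] 0.0045
top blue [307  90] c [ 764.3 -114.8] [194.9   6.4] 85.5 z [0.0216 0.0355 0.0504] 0.0065
top blue [267 131] c [642.2  11. ] [144.5 178.3] 1.2 z [0.0216 0.0248 0.0296] 0.0036
top blue [182 142] c [616.5 261.7] [178.6 145.2] 87.9 z [0.0216 0.0247 0.0292] 0.004
top white [355 149] c [ 583.4 -255.4] [189.5 130. ] 89.9 z [0.001  0.0055 0.0099] 
sc blue [355 189] c [618.2 261. ] [182.  141.9] 87.9 z [0.0219 0.0254 0.0278] 0.0053
sc blue [308 260] c [644.   10.9] [142.3 181.4] 1.1 z [0.0225 0.0255 0.0279] 0.0049
sc blue [360 340] c [ 838.7 -118.4] [192.3 140.4] 85.5 z [0.0224 0.0361 0.0488] 0.0055
sc white [205 332] c [ 583.8 -254.6] [190.6 131. ] 90.0 z [0.0044 0.0065 0.0086]
```

```bash
cat >> h.py <<'E'
def plan(x,y,z,phi):
    "shift in tool axes (mm) after first spinning to finger-axis angle phi (deg)"
    from cell import bot
    from scipy.spatial.transform import Rotation as R
    s=bot.sense();w,a,b,c=s["ee_rot"];m=R.from_quat([a,b,c,w]).as_matrix()
    p=s["ee_pos"]*1000; f=np.degrees(np.arctan2(m[1,1],m[0,1]))
    sp=(f-phi+90)%180-90; g=np.radians(f-sp)
    d=np.array([x,y,z])-p
    print("at",p.round(1),"phi",f.round(1),"tilt",m[2].round(3),"q1,q6",s["qpos"][[0,5]].round(2),"spin",np.radians(sp).round(3),
      "dx %.1f dy %.1f dz %.1f"%(-np.sin(g)*d[0]+np.cos(g)*d[1],np.cos(g)*d[0]+np.sin(g)*d[1],-d[2]),"w",s["grip_width"].round(4),"t",s["clock"])
E
python3 - <<'E'
from h import *
from scipy.optimize import minimize
a=np.load("top0.npz");c=np.load("scene0.npz")
C={"br1":(444,-106,70,60,40,8,12,36),"hold":(412,-212,82,56,40,10,26,26),"br2":(342,297,45,60,40,8,12,36)}
for k,(x,y,t0,L,B,h,l,b) in C.items():
  for n,s in(("top",a),("sc",c)):
    w=cloud(s).reshape(-1,3)*1000
    w=w[np.hypot(w[:,0]-x,w[:,1]-y)<48]
    F=w[(w[:,2]>(h-3.5))&(w[:,2]<h+4)][:,:2]; U=w[w[:,2]>25][:,:2]
    def cost(q,P,l,b):
      t=np.radians(q[2]);d=P-q[:2]
      X=np.abs(d@[np.cos(t),np.sin(t)])-l/2;Y=np.abs(d@[-np.sin(t),np.cos(t)])-b/2
      return np.minimum(np.maximum(np.hypot(X.clip(0),Y.clip(0)),0),6).sum()
    best=min(((cost((x+i,y+j,t),F,L,B)+cost((x+i,y+j,t),U,l,b),i+x,j+y,t) for i in range(-6,7,1) for j in range(-6,7,1) for t in range(0,180,3)))
    print(k,n,len(F),len(U),np.round(best,1), "lug PCA", [np.degrees(np.arctan2(*np.linalg.svd(U-U.mean(0),full_matrices=0)[2][1][::-1])).round(1)])
from h import plan
plan(457,111,120,64)
s=a["pixels"]; cv2.imwrite("pics/z1.png",cv2.resize(s[120:260,120:400],None,fx=2.8,fy=2.8,interpolation=cv2.INTER_CUBIC)[:,:,::-1])
E
```

```text
br1 top 207 61 [ 112.1  443.  -104.    69. ] lug PCA [np.float64(68.6)]
br1 sc 304 120 [  11.8  444.  -107.    72. ] lug PCA [np.float64(-107.5)]
hold top 140 95 [  27.6  411.  -211.    81. ] lug PCA [np.float64(-57.2)]
hold sc 257 195 [   9.8  413.  -213.    81. ] lug PCA [np.float64(-89.6)]
br2 top 203 73 [143.1 342.  299.   60. ] lug PCA [np.float64(-120.9)]
br2 sc 152 81 [ 36.4 343.  296.   57. ] lug PCA [np.float64(-119.3)]Traceback (most recent call last):
  File "<stdin>", line 17, in <module>
  File "h.py", line 19, in plan
    "dx %.1f dy %.1f dz %.1f"%(-np.sin(g)*d[0]+np.cos(g)*d[1],np.cos(g)*d[0]+np.sin(g)*d[1],-d[2]),"w",s["grip_width"].round(4),"t",s["clock"])
                                                                                                       ^^^^^^^^^^^^^^^^^^^^^
AttributeError: 'float' object has no attribute 'round'
```

```bash
sed -i 's/s\["grip_width"\].round(4)/round(float(s["grip_width"]),4)/' h.py; python3 -c "
from h import plan;plan(457,111,120,64)"
```

```text
at [262.1 539.  197.8] phi 64.1 tilt [ 0.    -0.002 -1.   ] q1,q6 [ 1.   -0.12] spin 0.001 dx -362.8 dy -299.2 dz 77.8 w 0.0853 t 0.1
```

```bash
python3 -m creep '[[-26,-21.4,0,0,0],[-26,-21.4,0,0,0],[-26,-21.4,0,0,0],[-26,-21.4,0,0,0],[-26,-21.4,0,0,0]]' 40; python3 -m creep '[[-26,-21.4,5,0,0],[-26,-21.4,5,0,0],[-26,-21.4,5,0,0],[-26,-21.4,5,0,0],[-26,-21.4,5,0,0]]'; python3 -m creep '[[-26,-21.4,8,0,0.3],[-26,-21.4,10,0,0.3],[-26,-21.4,10,0,0.3],[-25,-21,10,0,0.3],[0,0,10,0,0.3]]';  python3 -c "
from h import plan;plan(457,111,36,64)"
```

```text
clock: 0.52
ee_pos: [0.3326, 0.3848, 0.1982]
ee_rot: [-0.0, 0.224, 0.975, -0.0]
force: [0.6, -0.5, 0.7]
grip_width: 0.0853
finger_force: 0.0
clock: 0.93
ee_pos: [0.4027, 0.2317, 0.1732]
ee_rot: [-0.0, 0.224, 0.974, -0.0]
force: [1.4, 0.8, -0.4]
grip_width: 0.0855
finger_force: 0.0
clock: 1.35
ee_pos: [0.4609, 0.1071, 0.1253]
ee_rot: [0.001, 0.226, 0.974, -0.001]
force: [1.1, 0.2, -0.1]
grip_width: 0.0596
finger_force: 0.0
at [460.9 107.1 125.3] phi 63.9 tilt [-0.003 -0.001 -1.   ] q1,q6 [ 0.08 -1.03] spin -0.002 dx 5.2 dy 1.8 dz 89.3 w 0.0596 t 1.35
```

```bash
python3 -m creep '[[5,1.5,20,0,0.3],[0,0,25,0,0.3],[0,0,25,0,0.3],[0,0,18,0,0.3],[0,0,0,0,0.3]]' 40; python3 -c "
from h import plan,np,cv2;plan(457,111,36,64)
from cell import bot
s=bot.snapshot('scene');cv2.imwrite('pics/a1.png',cv2.resize(s['pixels'][100:240,170:370],None,fx=3,fy=3)[:,:,::-1])"
```

```text
clock: 1.77
ee_pos: [0.451, 0.1147, 0.0346]
ee_rot: [-0.003, 0.225, 0.974, -0.001]
force: [-0.3, -0.6, -0.4]
grip_width: 0.0599
finger_force: 0.0
at [451.  114.7  34.6] phi 64.0 tilt [ 0.006 -0.004 -1.   ] q1,q6 [ 0.1  -1.02] spin 0.001 dx -7.0 dy -0.7 dz -1.4 w 0.0599 t 1.7667
```

View pics/a1.png

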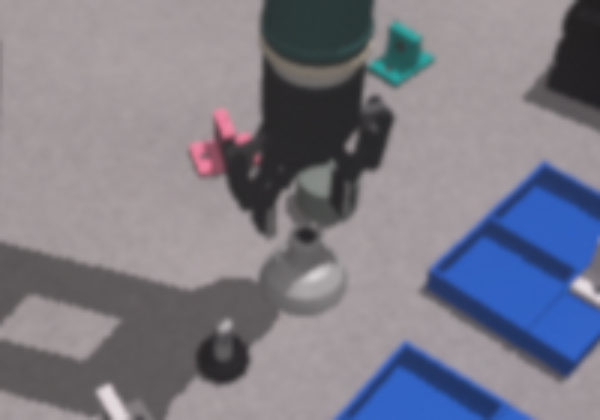

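The crop shows the fingers around the neck at (305,232), with the tips at (265,232) and (345,218). They sit about 7 mm too far back, which agrees with the plan readout.

```bash
python3 -m creep '[[-6.5,-0.5,-1,0,0.3],[0,0,0,0,0.3],[0,0,0,0,0.3]]'; python3 -c "
from h import plan;plan(457,111,36,64)"
```

```text
clock: 2.07
ee_pos: [0.4618, 0.1119, 0.04]
ee_rot: [0.002, 0.225, 0.974, 0.0]
force: [0.3, -0.2, -0.7]
grip_width: 0.0601
finger_force: 0.0
at [461.8 111.9  40. ] phi 64.0 tilt [-0.003  0.002 -1.   ] q1,q6 [ 0.09 -1.03] spin 0.001 dx 4.0 dy -2.9 dz 4.0 w 0.0601 t 2.0667
```

```bash
for i in 1 2 3 4; do python3 -m creep '[[0,0,0,0,0.3]]' | grep -E "pos|rot"; done; python3 -c "
from h import plan;plan(457,111,36,64)"
```

```text
ee_pos: [0.4609, 0.1119, 0.0397]
ee_rot: [0.001, 0.225, 0.974, 0.0]
ee_pos: [0.4604, 0.1119, 0.0394]
ee_rot: [0.001, 0.224, 0.974, 0.0]
ee_pos: [0.46, 0.1119, 0.0391]
ee_rot: [0.0, 0.224, 0.974, 0.0]
ee_pos: [0.4598, 0.1119, 0.0389]
ee_rot: [0.0, 0.224, 0.974, 0.0]
at [459.8 111.9  38.9] phi 64.1 tilt [-0.  0. -1.] q1,q6 [ 0.09 -1.03] spin 0.001 dx 2.1 dy -2.1 dz 2.9 w 0.0597 t 2.4
```

```bash
python3 -m creep '[[2,-2,2.5,0,0.3],[0,0,0,0,0.3],[0,0,0,0,0.3],[0,0,0,0,1],[0,0,0,0,1]]' 40; python3 -m creep '[[0,0,0,0,1],[0,0,0,0,1],[0,0,0,0,1],[0,0,0,0,1],[0,0,0,0,1]]'; python3 -m creep '[[0,0,-10,0,1],[0,0,-20,0,1],[0,0,-20,0,1],[0,0,-20,0,1],[0,0,-20,0,1]]';python3 -m creep '[[0,0,0,0,1],[0,0,0,0,1],[0,0,0,0,1]]'; python3 -c "
from h import plan;plan(583.6,-210,135,64)"
```

```text
clock: 2.82
ee_pos: [0.4571, 0.111, 0.0361]
ee_rot: [-0.0, 0.224, 0.974, -0.0]
force: [-0.9, 0.2, -0.2]
grip_width: 0.0365
finger_force: 0.0
clock: 3.23
ee_pos: [0.4571, 0.111, 0.0361]
ee_rot: [-0.0, 0.224, 0.974, -0.0]
force: [-0.6, 0.1, 0.0]
grip_width: 0.0002
finger_force: 0.0
clock: 3.65
ee_pos: [0.4568, 0.1109, 0.1269]
ee_rot: [-0.0, 0.224, 0.974, -0.0]
force: [0.1, 0.1, -0.4]
grip_width: 0.0003
finger_force: 0.0
clock: 3.9
ee_pos: [0.4566, 0.1109, 0.1256]
ee_rot: [-0.0, 0.224, 0.974, -0.0]
force: [0.4, 0.4, 0.4]
grip_width: 0.0003
finger_force: 0.0
at [456.6 110.9 125.6] phi 64.1 tilt [ 0. -0. -1.] q1,q6 [ 0.09 -1.03] spin 0.001 dx -254.8 dy -232.8 dz -9.4 w 0.0003 t 3.9
```

```bash
python3 -c "
from h import *
from cell import bot
o=[]
for n in('scene','top'):
  s=bot.snapshot(n);np.savez(n+'1.npz',**s)
  o.append(s['pixels'])
q=[cv2.resize(o[0][90:260,170:370],None,fx=3,fy=3),cv2.resize(o[1][110:280,150:350],None,fx=3,fy=3)]
cv2.imwrite('pics/b1.png',cv2.resize(np.hstack(q),(800,340))[:,:,::-1])
for n,(u,v) in(('scene',(271,190)),('top',(233,193))):
  w=cloud(np.load(n+'1.npz'))[v-25:v+25,u-25:u+25].reshape(-1,3);w=w[(w[:,2]>.05)&(w[:,2]<.066)];print(n,len(w),np.median(w,0))
"
```

```text
scene 119 [0.45985322 0.10726468 0.06091332]
top 51 [0.45141843 0.11170763 0.05972399]
```

View pics/b1.png

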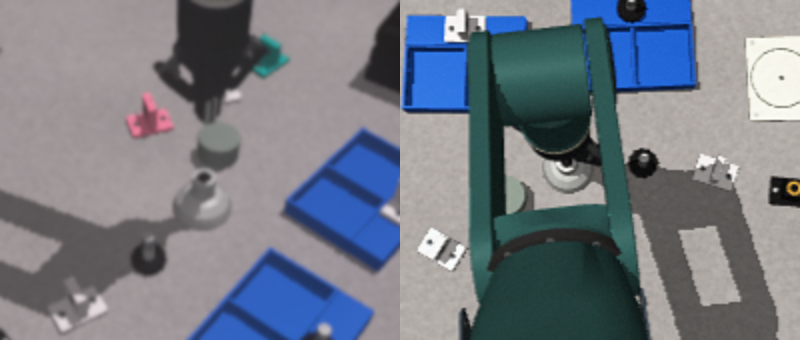

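```bash
python3 -c "
from h import *
from cell import bot
print(bot.sense()['ee_pos'],bot.sense()['qpos'])
s=np.load('scene1.npz');I=cloud(s)
for v in range(130,166,2): print(v,[tuple((I[v,u]*1000).round().astype(int)) for u in range(268,284,3)])
"
```

```text
[0.45608854 0.11086759 0.12505494] [ 9.12085417e-02  2.62140504e-01  1.87153575e+00 -1.01239073e-04
  1.01015425e+00 -1.02672307e+00]
130 [(np.int64(451), np.int64(95), np.int64(226)), (np.int64(462), np.int64(89), np.int64(236)), (np.int64(466), np.int64(95), np.int64(235)), (np.int64(463), np.int64(111), np.int64(222)), (np.int64(472), np.int64(109), np.int64(228)), (np.int64(477), np.int64(112), np.int64(229))]
132 [(np.int64(445), np.int64(102), np.int64(212)), (np.int64(463), np.int64(89), np.int64(231)), (np.int64(466), np.int64(96), np.int64(228)), (np.int64(463), np.int64(111), np.int64(217)), (np.int64(470), np.int64(113), np.int64(219)), (np.int64(470), np.int64(124), np.int64(212))]
134 [(np.int64(451), np.int64(96), np.int64(214)), (np.int64(463), np.int64(90), np.int64(225)), (np.int64(463), np.int64(100), np.int64(218)), (np.int64(466), np.int64(108), np.int64(215)), (np.int64(471), np.int64(112), np.int64(214)), (np.int64(472), np.int64(122), np.int64(208))]
136 [(np.int64(453), np.int64(92), np.int64(212)), (np.int64(460), np.int64(93), np.int64(215)), (np.int64(463),
[... 3519 characters left out ...]
), np.int64(198), np.int64(37)), (np.int64(426), np.int64(204), np.int64(37))]
162 [(np.int64(379), np.int64(200), np.int64(1)), (np.int64(407), np.int64(175), np.int64(38)), (np.int64(412), np.int64(182), np.int64(36)), (np.int64(419), np.int64(187), np.int64(37)), (np.int64(425), np.int64(192), np.int64(37)), (np.int64(431), np.int64(197), np.int64(38))]
164 [(np.int64(390), np.int64(185), np.int64(12)), (np.int64(408), np.int64(175), np.int64(31)), (np.int64(418), np.int64(175), np.int64(38)), (np.int64(422), np.int64(182), np.int64(36)), (np.int64(431), np.int64(184), np.int64(40)), (np.int64(436), np.int64(190), np.int64(38))]<string>:6: RuntimeWarning: invalid value encountered in cast
```

The view shows the reflector still standing unmoved, because the fingers closed above it. The cloud puts the shut tips at about z=157 mm while 125 is reported, so the tool sits about 32 mm higher than reported. I'll go down in steps and check against the cloud.

```bash
python3 -m creep '[[0,0,0,0,0.3],[0,0,0,0,0.3],[0,0,0,0,0.3],[0,0,20,0,0.3],[0,0,30,0,0.3]]'; python3 -m creep '[[0,0,30,0,0.3],[0,0,20,0,0.3],[0,0,10,0,0.3],[0,0,0,0,0.3],[0,0,0,0,0.3]]'; python3 -c "
from h import *
plan(457,111,5,64)
from cell import bot
print(bot.sense()['force'])
s=bot.snapshot('scene');cv2.imwrite('pics/c1.png',cv2.resize(s['pixels'][120:240,200:340],None,fx=4,fy=4)[:,:,::-1])
I=cloud(s);m=(s['pixels'].max(2)<75)&(np.hypot(I[...,0]-.457,I[...,1]-.111)<.06)&(I[...,2]>.03);print(np.percentile(I[m][:,2],[0,2,5,10,20]).round(3))"
```

```text
clock: 4.42
ee_pos: [0.4602, 0.1113, 0.0776]
ee_rot: [0.003, 0.224, 0.974, 0.001]
force: [1.3, 0.2, -0.5]
grip_width: 0.0591
finger_force: 0.0
clock: 4.83
ee_pos: [0.4566, 0.1109, 0.0156]
ee_rot: [-0.001, 0.224, 0.974, -0.0]
force: [0.0, 0.3, 0.2]
grip_width: 0.06
finger_force: 0.0
at [456.6 110.9  15.6] phi 64.1 tilt [ 0.002 -0.001 -1.   ] q1,q6 [ 0.09 -1.03] spin 0.001 dx -0.3 dy 0.3 dz 10.6 w 0.06 t 4.8333
[0.03525012 0.28735601 0.20553407]
[0.056 0.087 0.11  0.133 0.185]
```

View pics/c1.png

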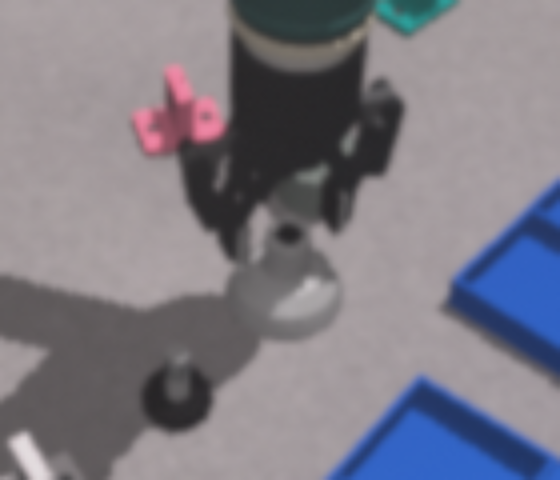

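The tips at (235,258) and (335,230) now bracket the neck top at (288,235), at about z=55. Another 9 mm down, then close.

```bash
python3 -m creep '[[0,0,5,0,0.3],[0,0,4,0,0.3],[0,0,0,0,0.3],[0,0,0,0,1],[0,0,0,0,1]]' 40; python3 -m creep '[[0,0,0,0,1],[0,0,0,0,1],[0,0,0,0,1],[0,0,0,0,1],[0,0,0,0,1]]'
```

```text
clock: 5.3
ee_pos: [0.4573, 0.111, 0.0073]
ee_rot: [0.0, 0.224, 0.974, 0.0]
force: [-0.5, -0.2, -0.6]
grip_width: 0.0362
finger_force: 0.0
clock: 5.72
ee_pos: [0.4574, 0.111, 0.0076]
ee_rot: [0.0, 0.224, 0.974, 0.0]
force: [-0.6, 0.4, 5.8]
grip_width: 0.0284
finger_force: 39.4
```

```bash
python3 -m creep '[[0,0,-10,0,1],[0,0,-20,0,1],[0,0,-30,0,1],[0,0,-25,0,1],[0,0,-10,0,1]]';python3 -m creep '[[-15,-13,0,0,1],[-22,-20,0,0,1],[-28,-26,0,0,1],[-28,-26,0,0,1],[-28,-26,0,0,1]]';python3 -m creep '[[-28,-26,0,0,1],[-28,-26,0,0,1],[-28,-26,0,0,1],[-22,-20,0,0,1],[-15,-13,0,0,1]]';python3 -m creep '[[-8,-7,0,0,1],[-4,-4,0,0,1],[0,0,0,0,1],[0,0,0,0,1],[0,0,0,0,1]]'; python3 -c "
from h import *
plan(583.6,-210,14.5,64)"
```

```text
clock: 6.13
ee_pos: [0.4587, 0.1112, 0.1049]
ee_rot: [0.002, 0.224, 0.974, 0.001]
force: [1.0, -0.8, -1.5]
grip_width: 0.0286
finger_force: 40.1
clock: 6.55
ee_pos: [0.5173, -0.0431, 0.1021]
ee_rot: [-0.0, 0.224, 0.975, -0.0]
force: [0.1, 0.4, -1.6]
grip_width: 0.0282
finger_force: 40.1
clock: 6.97
ee_pos: [0.5786, -0.1981, 0.1019]
ee_rot: [0.001, 0.225, 0.974, -0.001]
force: [0.2, -0.3, -3.0]
grip_width: 0.0284
finger_force: 40.1
clock: 7.38
ee_pos: [0.5826, -0.208, 0.1019]
ee_rot: [-0.001, 0.224, 0.975, 0.0]
force: [0.3, -0.4, -1.9]
grip_width: 0.0289
finger_force: 40.1
at [ 582.6 -208.   101.9] phi 64.1 tilt [ 0.002  0.    -1.   ] q1,q6 [-0.45 -1.57] spin 0.002 dx -1.8 dy -1.4 dz 87.4 w 0.0289 t 7.3833
```

```bash
python3 -m creep '[[-1.8,-1.4,15,0,1],[0,0,25,0,1],[0,0,25,0,1],[0,0,15,0,1],[0,0,3,0,1]]';python3 -m creep '[[0,0,0,0,1],[0,0,0,0,1],[0,0,0,0,1],[0,0,3,0,1],[0,0,0,0,1]]'; python3 -c "
from h import *
plan(583.6,-210,14,64)
from cell import bot
s=bot.snapshot('scene');cv2.imwrite('pics/d1.png',cv2.resize(s['pixels'][240:384,120:290],None,fx=4,fy=4)[:,:,::-1])
I=cloud(s);w=I[(np.hypot(I[...,0]-.5836,I[...,1]+.21)<.06)&(I[...,2]>.013)&(I[...,2]<.025)]*1000
r=cv2.minEnclosingCircle(w[:,:2].astype(np.float32));print(r,len(w))"
```

```text
clock: 7.8
ee_pos: [0.5817, -0.2091, 0.0163]
ee_rot: [-0.003, 0.224, 0.975, 0.001]
force: [-0.5, 0.4, -2.5]
grip_width: 0.0285
finger_force: 40.1
clock: 8.22
ee_pos: [0.5851, -0.2119, 0.0169]
ee_rot: [0.001, 0.224, 0.974, -0.0]
force: [0.4, -0.6, -2.2]
grip_width: 0.0287
finger_force: 40.1
at [ 585.1 -211.9   16.9] phi 64.1 tilt [-0.002 -0.    -1.   ] q1,q6 [-0.46 -1.58] spin 0.001 dx 2.2 dy 1.1 dz 2.9 w 0.0287 t 8.2167
((585.0133666992188, -212.61827087402344), 37.813201904296875) 192
```

View pics/d1.png

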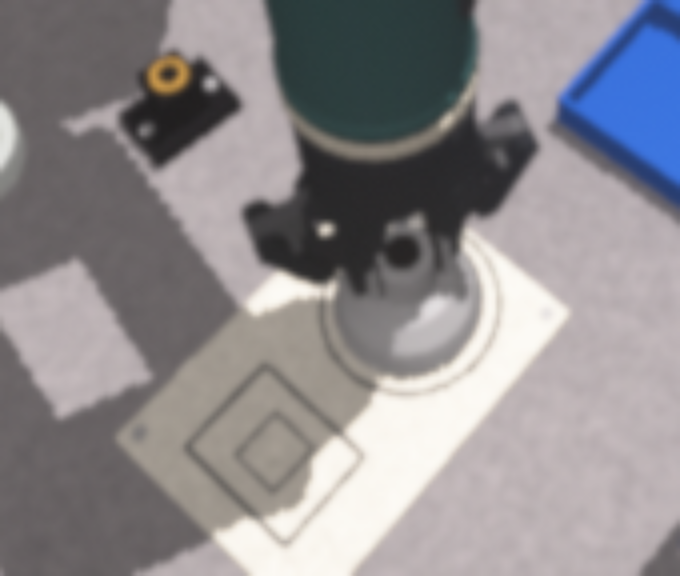

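The crop shows the reflector at (405,310) inside the drawn circle, with the rectangle empty at (275,455). Lowering and releasing.

```bash
python3 -m creep '[[1.5,0.5,2,0,1],[0,0,0,0,1],[0,0,1,0,1],[0,0,0,0,1],[0,0,0,0,1]]';python3 -m creep '[[0,0,0,0,0.3],[0,0,0,0,0.3],[0,0,0,0,0.3],[0,0,0,0,0.3],[0,0,0,0,0.3]]'; python3 -m creep '[[0,0,-10,0,0.3],[0,0,-25,0,0.3],[0,0,-30,0,0.3],[0,0,-25,0,0.3],[0,0,0,0,0.3]]';python3 -c "
from h import *
plan(412,-212.3,100,81)"
```

```text
clock: 8.68
ee_pos: [0.5831, -0.2105, 0.0137]
ee_rot: [-0.0, 0.225, 0.974, -0.0]
force: [-2.3, 1.4, 5.7]
grip_width: 0.0287
finger_force: 40.8
clock: 9.1
ee_pos: [0.5836, -0.2107, 0.013]
ee_rot: [0.0, 0.224, 0.974, -0.0]
force: [-1.0, -0.4, 0.4]
grip_width: 0.0598
finger_force: 0.0
clock: 9.52
ee_pos: [0.5873, -0.2124, 0.1093]
ee_rot: [0.005, 0.224, 0.974, -0.001]
force: [-0.0, -0.8, 0.8]
grip_width: 0.0597
finger_force: 0.0
at [ 587.3 -212.4  109.3] phi 64.1 tilt [-0.01 -0.   -1.  ] q1,q6 [-0.46 -1.58] spin -0.296 dx 173.2 dy -27.3 dz 9.3 w 0.0597 t 9.5167
```

```bash
python3 -m creep '[[0,0,0,-0.1,0.3],[0,0,0,-0.1,0.3],[0,0,0,-0.1,0.3],[20,-3,0,0,0.3],[30,-5,0,0,0.3]]';python3 -m creep '[[30,-5,0,0,0.5],[30,-5,0,0,0.5],[30,-5,0,0,0.5],[20,-4,0,0,0.5],[10,0,0,0,0.5]]'; python3 -m creep '[[0,0,20,0,0.5],[0,0,20,0,0.5],[0,0,10,0,0.5],[0,0,0,0,0.5],[0,0,0,0,0.5]]';python3 -c "
from h import *
plan(412,-212.3,-18,81)
from cell import bot
s=bot.snapshot('scene');cv2.imwrite('pics/e1.png',cv2.resize(s['pixels'][200:344,90:260],None,fx=4,fy=4)[:,:,::-1])
I=cloud(s);m=(s['pixels'].max(2)<90)&(np.hypot(I[...,0]-.412,I[...,1]+.212)<.06)&(I[...,2]>.055);print(np.percentile(I[m][:,2],[0,1,2,5,10,20]).round(3))"
```

```text
clock: 9.93
ee_pos: [0.5351, -0.2115, 0.1035]
ee_rot: [0.002, 0.076, 0.997, -0.001]
force: [-0.7, -0.7, 0.7]
grip_width: 0.06
finger_force: 0.0
clock: 10.35
ee_pos: [0.4082, -0.2107, 0.1031]
ee_rot: [-0.001, 0.077, 0.997, 0.0]
force: [-0.3, -0.7, 0.4]
grip_width: 0.0425
finger_force: 0.0
clock: 10.77
ee_pos: [0.4117, -0.2114, 0.053]
ee_rot: [-0.0, 0.076, 0.997, 0.0]
force: [0.4, 0.1, -0.1]
grip_width: 0.0429
finger_force: 0.0
at [ 411.7 -211.4   53. ] phi 81.3 tilt [ 0.  0. -1.] q1,q6 [-0.62 -2.04] spin 0.004 dx -0.5 dy -0.8 dz 71.0 w 0.0429 t 10.7667
[0.099 0.123 0.14  0.161 0.193 0.286]
```

View pics/e1.png

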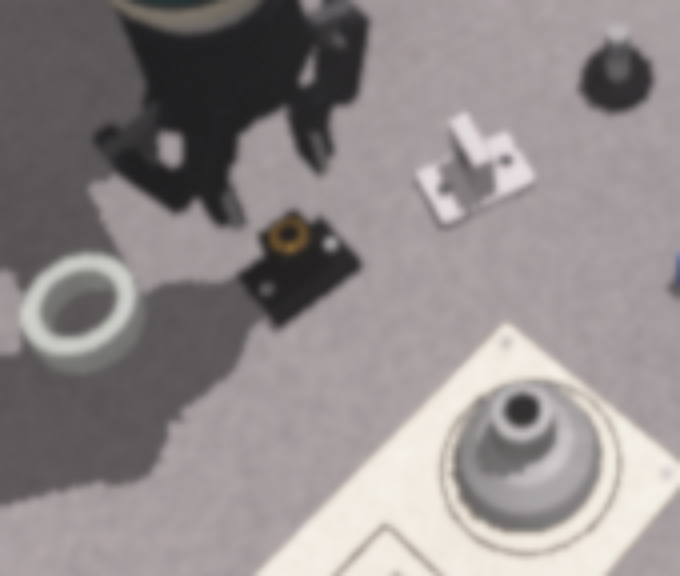

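The reflector stands inside its circle at (530,465). The open fingers hover above the holder at (290,240), with the tips about 97 mm up, so the offset is still about 35 mm. Descending.

```bash
python3 -m creep '[[-0.5,-0.8,15,0,0.45],[0,0,20,0,0.45],[0,0,20,0,0.45],[0,0,12,0,0.45],[0,0,4,0,0.45]]' 40;python3 -m creep '[[0,0,0,0,0.45],[0,0,0,0,0.45],[0,0,0,0,0.45],[0,0,0,0,0.45],[0,0,0,0,1]]';python3 -m creep '[[0,0,0,0,1],[0,0,0,0,1],[0,0,0,0,1],[0,0,0,0,1],[0,0,0,0,1]]'
```

```text
clock: 11.23
ee_pos: [0.4119, -0.2123, -0.0185]
ee_rot: [-0.0, 0.076, 0.997, 0.0]
force: [-0.0, -0.7, -0.0]
grip_width: 0.0468
finger_force: 0.0
clock: 11.65
ee_pos: [0.4123, -0.2127, -0.0171]
ee_rot: [0.001, 0.076, 0.997, -0.0]
force: [-0.3, -0.6, 0.1]
grip_width: 0.0362
finger_force: 0.0
clock: 12.07
ee_pos: [0.4122, -0.2126, -0.0172]
ee_rot: [0.001, 0.076, 0.997, -0.0]
force: [-0.1, 0.7, 5.5]
grip_width: 0.0255
finger_force: 39.7
```

```bash
python3 -m creep '[[0,0,-10,0,1],[0,0,-25,0,1],[0,0,-30,0,1],[0,0,-25,0,1],[0,0,-10,0,1]]';python3 -m creep '[[0,0,0,0.11,1],[0,0,0,0.12,1],[0,0,0,0.12,1],[0,0,0,0.12,1],[0,0,0,0.12,1]]';python3 -m creep '[[0,0,0,0.12,1],[0,0,0,0.12,1],[0,0,0,0.12,1],[0,0,0,0.12,1],[0,0,0,0.12,1]]';python3 -m creep '[[0,0,0,0.12,1],[0,0,0,0.1,1],[0,0,0,0,1],[0,0,0,0,1]]'; python3 -c "
from h import *
plan(583.6,-305,83,0)"
```

```text
clock: 12.48
ee_pos: [0.4132, -0.2133, 0.0853]
ee_rot: [0.002, 0.076, 0.997, -0.001]
force: [0.5, -0.3, -0.1]
grip_width: 0.0254
finger_force: 39.4
clock: 12.9
ee_pos: [0.4116, -0.2122, 0.0824]
ee_rot: [0.0, 0.366, 0.931, -0.0]
force: [-0.2, -1.1, -0.4]
grip_width: 0.0256
finger_force: 39.3
clock: 13.32
ee_pos: [0.4115, -0.2122, 0.0823]
ee_rot: [0.0, 0.624, 0.781, -0.0]
force: [-0.1, 0.6, -0.4]
grip_width: 0.0251
finger_force: 39.3
clock: 13.65
ee_pos: [0.4116, -0.2122, 0.0822]
ee_rot: [0.0, 0.703, 0.711, -0.0]
force: [1.4, 0.0, -0.1]
grip_width: 0.025
finger_force: 39.3
at [ 411.6 -212.2   82.2] phi 0.6 tilt [-0. -0. -1.] q1,q6 [-0.63 -0.64] spin 0.011 dx -92.8 dy 172.0 dz -0.8 w 0.025 t 13.65
```

```bash
python3 -m creep '[[-10,20,0,0.01,1],[-17,31,0,0,1],[-19,34,0,0,1],[-19,34,0,0,1],[-15,29,0,0,1]]';python3 -m creep '[[-9,16,0,0,1],[-4,8,0,0,1],[0,0,0,0,1],[0,0,0,0,1],[0,0,0,0,1]]';python3 -m creep '[[0,0,20,0,1],[0,0,30,0,1],[0,0,25,0,1],[0,0,12,0,1],[0,0,0,0,1]]';python3 -m creep '[[0,0,0,0,1],[0,0,0,0,1],[0,0,0,0,1],[0,0,0,0,1]]'; python3 -c "
from h import *
plan(583.6,-305,-11,0)
from cell import bot
s=bot.snapshot('scene');cv2.imwrite('pics/f1.png',cv2.resize(s['pixels'][250:384,120:290],None,fx=4,fy=4)[:,:,::-1])
I=cloud(s);w=I[(np.hypot(I[...,0]-.5836,I[...,1]+.305)<.05)&(I[...,2]>.012)&(I[...,2]<.023)]*1000
print(cv2.minAreaRect(w[:,:2].astype(np.float32)),len(w))"
```

```text
clock: 14.07
ee_pos: [0.562, -0.2939, 0.0824]
ee_rot: [0.001, 0.707, 0.708, 0.0]
force: [0.3, -0.0, -0.6]
grip_width: 0.0257
finger_force: 39.4
clock: 14.48
ee_pos: [0.5816, -0.3042, 0.0817]
ee_rot: [-0.001, 0.708, 0.707, -0.0]
force: [0.1, 0.4, -0.6]
grip_width: 0.0254
finger_force: 39.5
clock: 14.9
ee_pos: [0.58, -0.3032, -0.0077]
ee_rot: [-0.003, 0.708, 0.706, -0.001]
force: [-0.6, 0.1, -0.6]
grip_width: 0.0256
finger_force: 39.4
clock: 15.23
ee_pos: [0.5847, -0.3061, -0.0032]
ee_rot: [0.001, 0.708, 0.706, 0.0]
force: [0.1, 0.7, 0.0]
grip_width: 0.0256
finger_force: 39.4
at [ 584.7 -306.1   -3.2] phi -0.1 tilt [-0.002  0.002 -1.   ] q1,q6 [-0.59 -0.58] spin -0.002 dx 1.1 dy -1.1 dz 7.8 w 0.0256 t 15.2333
((584.246826171875, -317.40447998046875), (55.21785354614258, 17.899930953979492), 1.6231894493103027) 51
```

View pics/f1.png

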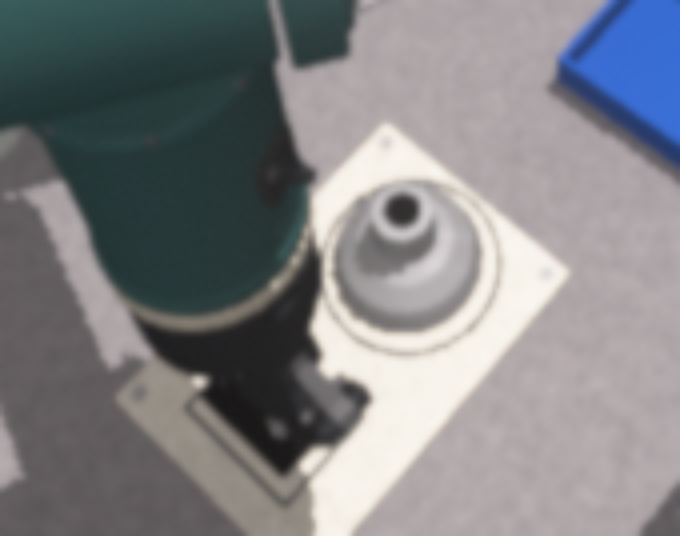

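The holder's visible edge runs parallel to the drawn rectangle, with margin around (285,470). The reflector is undisturbed. Lowering and releasing.

```bash
python3 -m creep '[[1,-1,4,0,1],[0,0,3,0,1],[0,0,0,0,1],[0,0,1,0,1],[0,0,0,0,1]]';python3 -m creep '[[0,0,0,0,1],[0,0,0,0,0.4],[0,0,0,0,0.4],[0,0,0,0,0.4],[0,0,0,0,0.4]]'; python3 -m creep '[[0,0,-10,0,0.4],[0,0,-25,0,0.4],[0,0,-35,0,0.4],[0,0,-30,0,0.4],[0,0,0,0,0.4]]';python3 -c "
from h import *
plan(443.8,-105.8,90,70.5)"
```

```text
clock: 15.7
ee_pos: [0.5829, -0.3045, -0.0114]
ee_rot: [0.0, 0.708, 0.706, 0.0]
force: [-3.2, 1.6, 12.8]
grip_width: 0.0253
finger_force: 41.4
clock: 16.12
ee_pos: [0.5824, -0.3043, -0.0133]
ee_rot: [-0.0, 0.708, 0.706, -0.0]
force: [-0.4, 1.0, -0.2]
grip_width: 0.0514
finger_force: 0.0
clock: 16.53
ee_pos: [0.5868, -0.3071, 0.0944]
ee_rot: [0.005, 0.708, 0.706, 0.001]
force: [0.5, -1.3, 0.2]
grip_width: 0.0514
finger_force: 0.0
at [ 586.8 -307.1   94.4] phi -0.1 tilt [-0.006  0.009 -1.   ] q1,q6 [-0.59 -0.58] spin -1.232 dx 202.0 dy 142.0 dz 4.4 w 0.0514 t 16.5333
```

```bash
python3 -m creep '[[0,0,0,-0.112,0.4],[0,0,0,-0.112,0.4],[0,0,0,-0.112,0.4],[0,0,0,-0.112,0.4],[0,0,0,-0.112,0.4]]';python3 -m creep '[[0,0,0,-0.112,0.4],[0,0,0,-0.112,0.4],[0,0,0,-0.112,0.4],[0,0,0,-0.112,0.4],[0,0,0,-0.112,0.4]]';python3 -m creep '[[0,0,0,-0.112,0.5],[17,12,0,0,0.5],[25,18,0,0,0.5],[30,21,0,0,0.5],[30,21,0,0,0.5]]';python3 -m creep '[[30,21,0,0,0.5],[30,21,0,0,0.5],[22,15,0,0,0.5],[12,9,0,0,0.5],[6,4,0,0,0.5]]';python3 -m creep '[[0,0,20,0,0.5],[0,0,15,0,0.5],[0,0,5,0,0.5],[0,0,0,0,0.5],[0,0,0,0,0.5]]';python3 -c "
from h import *
plan(443.8,-105.8,-17,70.5)
from cell import bot
s=bot.snapshot('scene');I=cloud(s)
cv2.imwrite('pics/g1.png',np.hstack([cv2.resize(s['pixels'][180:280,150:270],None,fx=3.3,fy=3.3),cv2.resize(s['pixels'][270:370,140:260],None,fx=3.3,fy=3.3)])[:,:,::-1])
w=I[(np.hypot(I[...,0]-.5836,I[...,1]+.305)<.05)&(I[...,2]>.012)&(I[...,2]<.02)]*1000
print(cv2.minAreaRect(w[:,:2].astype(np.float32)),len(w))"
```

```text
clock: 16.95
ee_pos: [0.5825, -0.3044, 0.0873]
ee_rot: [-0.0, 0.483, 0.876, -0.0]
force: [-1.2, -0.5, 0.5]
grip_width: 0.0513
finger_force: 0.0
clock: 17.37
ee_pos: [0.5825, -0.3044, 0.0872]
ee_rot: [-0.0, 0.222, 0.975, -0.0]
force: [-0.0, 0.4, 0.4]
grip_width: 0.0513
finger_force: 0.0
clock: 17.78
ee_pos: [0.5098, -0.2018, 0.0871]
ee_rot: [0.0, 0.17, 0.985, -0.0]
force: [0.3, 0.1, 0.6]
grip_width: 0.0426
finger_force: 0.0
clock: 18.2
ee_pos: [0.4381, -0.1014, 0.0873]
ee_rot: [-0.0, 0.169, 0.986, 0.0]
force: [0.5, 0.5, 0.3]
grip_width: 0.0428
finger_force: 0.0
clock: 18.62
ee_pos: [0.4406, -0.1038, 0.0472]
ee_rot: [0.0, 0.17, 0.985, -0.0]
force: [-0.2, -0.0, -0.2]
grip_width: 0.0428
finger_force: 0.0
at [ 440.6 -103.8   47.2] phi 70.4 tilt [-0. -0. -1.] q1,q6 [-0.38 -1.61] spin -0.001 dx -3.7 dy -0.8 dz 64.2 w 0.0428 t 18.6167
((582.4390258789062, -304.63848876953125), (40.042999267578125, 56.3799934387207), 89.34942626953125) 363
```

View pics/g1.png

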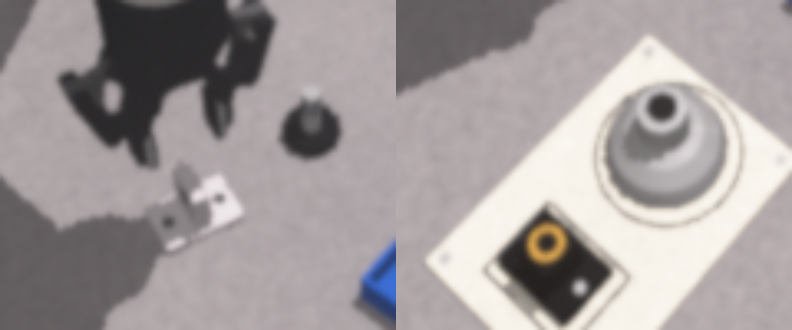

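Holder: centred at (582,-305) and square to its outline. Reflector: in its circle. The fingers hover over bracket 1. Descending to grip.

```bash
python3 -m creep '[[-3.5,-0.8,15,0,0.5],[0,0,20,0,0.5],[0,0,17,0,0.5],[0,0,8,0,0.5],[0,0,4,0,0.5]]' 40;python3 -m creep '[[0,0,0,0,0.5],[0,0,0,0,0.5],[0,0,0,0,0.5],[0,0,0,0,0.5],[0,0,0,0,1]]';python3 -m creep '[[0,0,0,0,1],[0,0,0,0,1],[0,0,0,0,1],[0,0,0,0,1],[0,0,0,0,1]]';python3 -m creep '[[0,0,0,0,1],[0,0,0,0,1]]';python3 -c "
from h import *
plan(592.7,217.1,90,88)"
```

```text
clock: 19.08
ee_pos: [0.4427, -0.1052, -0.0174]
ee_rot: [-0.0, 0.17, 0.985, 0.0]
force: [0.5, 0.5, -1.0]
grip_width: 0.0428
finger_force: 0.0
clock: 19.5
ee_pos: [0.4433, -0.1052, -0.0162]
ee_rot: [0.001, 0.17, 0.986, -0.0]
force: [0.3, -0.1, -0.1]
grip_width: 0.0318
finger_force: 0.0
clock: 19.92
ee_pos: [0.443, -0.1051, -0.0164]
ee_rot: [0.0, 0.17, 0.986, -0.0]
force: [-1.1, 0.5, 5.7]
grip_width: 0.0113
finger_force: 39.9
clock: 20.08
ee_pos: [0.443, -0.1051, -0.0165]
ee_rot: [0.0, 0.17, 0.986, -0.0]
force: [-1.7, -0.1, 6.9]
grip_width: 0.0115
finger_force: 39.9
at [ 443.  -105.1  -16.5] phi 70.5 tilt [-0.001 -0.    -1.   ] q1,q6 [-0.38 -1.61] spin -0.306 dx -138.4 dy 327.3 dz -106.5 w 0.0115 t 20.0833
```

```bash
python3 -m creep '[[0,0,-10,0,1],[0,0,-25,0,1],[0,0,-35,0,1],[0,0,-25,0,1],[0,0,-10,0,1]]';python3 -m creep '[[0,0,0,-0.102,1],[0,0,0,-0.102,1],[0,0,0,-0.102,1],[-7,17,0,0,1],[-12,28,0,0,1]]';python3 -m creep '[[-14,34,0,0,1],[-15,36,0,0,1],[-15,36,0,0,1],[-15,36,0,0,1],[-15,36,0,0,1]]';python3 -m creep '[[-15,36,0,0,1],[-14,33,0,0,1],[-9,21,0,0,1],[-5,10,0,0,1],[-2,4,0,0,1]]';python3 -m creep '[[0,0,0,0,1],[0,0,0,0,1],[0,0,0,0,1]]';python3 -c "
from h import *
plan(592.7,217.1,-10,88)"
```

```text
clock: 20.5
ee_pos: [0.4444, -0.1056, 0.0911]
ee_rot: [0.002, 0.17, 0.986, -0.001]
force: [0.9, 0.3, -1.3]
grip_width: 0.0115
finger_force: 39.1
clock: 20.92
ee_pos: [0.4624, -0.0617, 0.088]
ee_rot: [-0.001, 0.019, 1.0, -0.0]
force: [0.4, 0.1, -2.5]
grip_width: 0.0115
finger_force: 39.2
clock: 21.33
ee_pos: [0.5434, 0.1165, 0.0878]
ee_rot: [-0.0, 0.017, 1.0, -0.0]
force: [0.2, -0.1, -0.4]
grip_width: 0.0116
finger_force: 39.2
clock: 21.75
ee_pos: [0.5923, 0.2186, 0.0876]
ee_rot: [-0.0, 0.016, 1.0, -0.0]
force: [-0.4, -0.6, -1.7]
grip_width: 0.0115
finger_force: 39.2
clock: 22.0
ee_pos: [0.591, 0.2154, 0.0878]
ee_rot: [-0.001, 0.018, 1.0, -0.0]
force: [0.1, -0.1, 0.0]
grip_width: 0.0115
finger_force: 39.2
at [591.  215.4  87.8] phi 87.9 tilt [ 0.001 -0.001 -1.   ] q1,q6 [ 0.24 -1.29] spin -0.001 dx -1.6 dy 1.8 dz 97.8 w 0.0115 t 22.0
```

```bash
python3 -m creep '[[-1.6,1.7,20,0,1],[0,0,30,0,1],[0,0,25,0,1],[0,0,12,0,1],[0,0,4,0,1]]';python3 -m creep '[[0,0,0,0,1],[0,0,0,0,1],[0,0,0,0,1],[0,0,0,0,1],[0,0,0,0,1]]';python3 -c "
from h import *
plan(592.7,217.1,-12.5,88)
from cell import bot
s=bot.snapshot('scene');cv2.imwrite('pics/i1.png',cv2.resize(s['pixels'][130:250,280:420],None,fx=4,fy=4)[:,:,::-1])"
```

```text
clock: 22.42
ee_pos: [0.5913, 0.2169, -0.0052]
ee_rot: [-0.002, 0.018, 1.0, -0.001]
force: [0.4, 0.7, -0.2]
grip_width: 0.0117
finger_force: 39.3
clock: 22.83
ee_pos: [0.5946, 0.2189, -0.0017]
ee_rot: [0.001, 0.017, 1.0, 0.0]
force: [0.5, 0.2, -1.3]
grip_width: 0.0115
finger_force: 39.3
at [594.6 218.9  -1.7] phi 88.0 tilt [-0.002  0.001 -1.   ] q1,q6 [ 0.24 -1.29] spin 0.0 dx 1.8 dy -1.9 dz 10.8 w 0.0115 t 22.8333
```

View pics/i1.png

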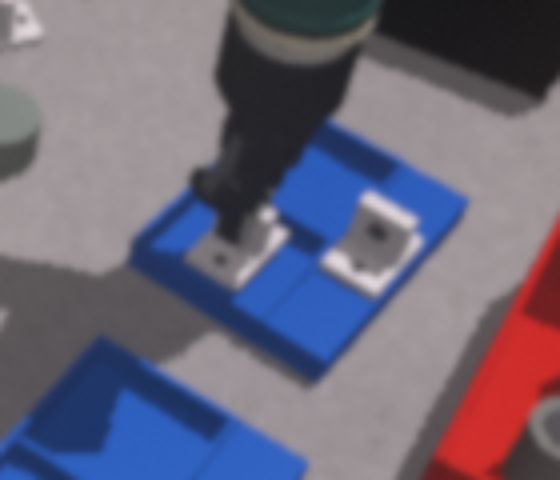

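The bracket hangs in the near pocket around (240,250), clear of the walls. Lowering and releasing with a narrow opening.

```bash
python3 -m creep '[[1,-1,5,0,1],[0,0,4,0,1],[0,0,0,0,1],[0,0,1,0,1],[0,0,0,0,1]]';python3 -m creep '[[0,0,0,0,1],[0,0,1,0,1],[0,0,0,0,1],[0,0,0,0,1]]'
```

```text
clock: 23.3
ee_pos: [0.5924, 0.2176, -0.0125]
ee_rot: [-0.0, 0.017, 1.0, -0.0]
force: [-1.6, -1.2, 5.2]
grip_width: 0.0115
finger_force: 40.3
clock: 23.63
ee_pos: [0.5925, 0.2176, -0.0125]
ee_rot: [-0.0, 0.017, 1.0, -0.0]
force: [-4.8, -1.4, 13.6]
grip_width: 0.0113
finger_force: 41.5
```

```bash
python3 -m creep '[[0,0,0,0,0.6],[0,0,0,0,0.6],[0,0,0,0,0.6],[0,0,0,0,0.6],[0,0,0,0,0.6]]'; python3 -m creep '[[0,0,-10,0,0.6],[0,0,-25,0,0.6],[0,0,-35,0,0.6],[0,0,-25,0,0.5],[0,0,-8,0,0.5]]';python3 -m creep '[[0,0,0,0.124,0.5],[0,0,0,0.124,0.5],[0,0,0,0.124,0.5],[0,0,0,0.124,0.5],[0,0,0,0,0.5]]';python3 -c "
from h import *
plan(342.5,297.5,90,59.5)"
```

```text
clock: 24.05
ee_pos: [0.5925, 0.2176, -0.0143]
ee_rot: [-0.0, 0.017, 1.0, -0.0]
force: [-0.0, -0.2, -0.7]
grip_width: 0.0339
finger_force: 0.0
clock: 24.47
ee_pos: [0.5956, 0.2185, 0.0941]
ee_rot: [0.003, 0.017, 1.0, 0.001]
force: [0.4, 0.2, -0.3]
grip_width: 0.0429
finger_force: 0.0
clock: 24.88
ee_pos: [0.5923, 0.2176, 0.089]
ee_rot: [-0.0, 0.264, 0.964, -0.0]
force: [-0.1, 0.3, 0.6]
grip_width: 0.043
finger_force: 0.0
at [592.3 217.6  89. ] phi 59.3 tilt [ 0. -0. -1.] q1,q6 [ 0.24 -0.79] spin -0.003 dx 255.8 dy -57.9 dz -1.0 w 0.043 t 24.8833
```

```bash
python3 -m creep '[[18,-4,0,0,0.5],[30,-7,0,0,0.5],[34,-8,0,0,0.5],[34,-8,0,0,0.5],[34,-8,0,0,0.5]]';python3 -m creep '[[34,-8,0,0,0.5],[32,-6,0,0,0.5],[22,-5,0,0,0.5],[12,-3,0,0,0.5],[6,-1,0,0,0.5]]';python3 -m creep '[[0,0,20,0,0.5],[0,0,17,0,0.5],[0,0,5,0,0.5],[0,0,0,0,0.5],[0,0,0,0,0.5]]';python3 -c "
from h import *
plan(342.5,297.5,-17,59.5)
from cell import bot
s=bot.snapshot('scene');I=cloud(s)
cv2.imwrite('pics/j1.png',np.hstack([cv2.resize(s['pixels'][80:180,220:340],None,fx=3.3,fy=3.3),cv2.resize(s['pixels'][140:240,300:420],None,fx=3.3,fy=3.3)])[:,:,::-1])"
```

```text
clock: 25.3
ee_pos: [0.444, 0.2635, 0.089]
ee_rot: [-0.0, 0.26, 0.965, -0.0]
force: [-0.0, 0.9, -0.2]
grip_width: 0.0426
finger_force: 0.0
clock: 25.72
ee_pos: [0.3406, 0.2973, 0.0891]
ee_rot: [-0.0, 0.26, 0.966, -0.0]
force: [0.5, 1.2, -0.7]
grip_width: 0.0427
finger_force: 0.0
clock: 26.13
ee_pos: [0.3434, 0.2972, 0.0472]
ee_rot: [-0.0, 0.262, 0.965, -0.0]
force: [0.6, -0.1, 0.5]
grip_width: 0.0422
finger_force: 0.0
at [343.4 297.2  47.2] phi 59.6 tilt [-0. -0. -1.] q1,q6 [ 0.56 -0.48] spin 0.002 dx 0.9 dy -0.2 dz 64.2 w 0.0422 t 26.1333
```

View pics/j1.png

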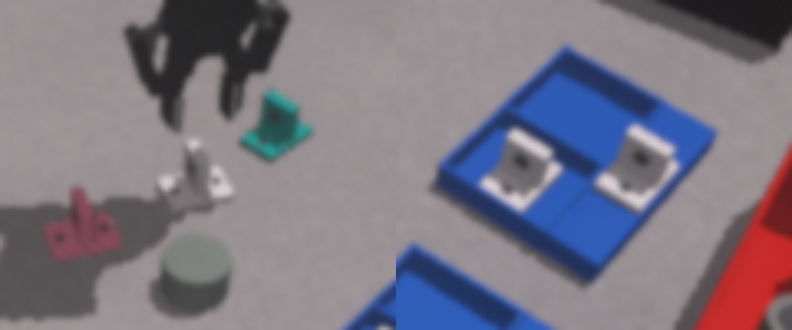

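Bracket 1 stands flat in its pocket at (520,170). The fingers straddle bracket 2 at (195,180), between the pink and teal look-alikes and clear of both. Descending.

```bash
python3 -m creep '[[1,0,15,0,0.5],[0,0,20,0,0.5],[0,0,17,0,0.5],[0,0,8,0,0.5],[0,0,4,0,0.5]]' 40;python3 -m creep '[[0,0,0,0,0.5],[0,0,0,0,0.5],[0,0,0,0,0.5],[0,0,0,0,0.5],[0,0,0,0,1]]';python3 -m creep '[[0,0,0,0,1],[0,0,0,0,1],[0,0,0,0,1],[0,0,0,0,1],[0,0,0,0,1]]';python3 -m creep '[[0,0,0,0,1],[0,0,0,0,1]]';python3 -c "
from h import *
plan(596,307,90,88)"
```

```text
clock: 26.6
ee_pos: [0.3418, 0.2976, -0.0173]
ee_rot: [-0.0, 0.262, 0.965, -0.0]
force: [0.3, 0.2, -0.4]
grip_width: 0.0426
finger_force: 0.0
clock: 27.02
ee_pos: [0.3421, 0.2981, -0.0163]
ee_rot: [0.0, 0.262, 0.965, 0.0]
force: [-0.3, -0.1, 0.5]
grip_width: 0.0321
finger_force: 0.0
clock: 27.43
ee_pos: [0.3419, 0.298, -0.0165]
ee_rot: [0.0, 0.262, 0.965, 0.0]
force: [0.7, -0.6, 5.9]
grip_width: 0.0114
finger_force: 39.9
clock: 27.6
ee_pos: [0.342, 0.298, -0.0165]
ee_rot: [0.0, 0.262, 0.965, 0.0]
force: [-0.5, -0.1, 5.8]
grip_width: 0.0118
finger_force: 39.9
at [342.  298.  -16.5] phi 59.6 tilt [-0.     0.001 -1.   ] q1,q6 [ 0.56 -0.48] spin -0.496 dx -253.5 dy 17.9 dz -106.5 w 0.0118 t 27.6
```

```bash
python3 -m creep '[[0,0,-10,0,1],[0,0,-25,0,1],[0,0,-35,0,1],[0,0,-25,0,1],[0,0,-10,0,1]]';python3 -m creep '[[0,0,0,-0.12,1],[0,0,0,-0.12,1],[0,0,0,-0.12,1],[0,0,0,-0.12,1],[0,0,0,-0.016,1]]';python3 -m creep '[[-18,1,0,0,1],[-28,2,0,0,1],[-34,3,0,0,1],[-34,3,0,0,1],[-34,3,0,0,1]]';python3 -m creep '[[-34,3,0,0,1],[-32,2,0,0,1],[-22,1,0,0,1],[-12,0,0,0,1],[-6,0,0,0,1]]';python3 -m creep '[[0,0,0,0,1],[0,0,0,0,1],[0,0,0,0,1]]';python3 -c "
from h import *
plan(596,307,-10,88)"
```

```text
clock: 28.02
ee_pos: [0.3432, 0.2988, 0.0912]
ee_rot: [0.002, 0.262, 0.965, 0.002]
force: [0.4, 0.4, 0.2]
grip_width: 0.0115
finger_force: 39.1
clock: 28.43
ee_pos: [0.3413, 0.2976, 0.088]
ee_rot: [-0.0, 0.015, 1.0, -0.0]
force: [-1.0, -0.2, -0.8]
grip_width: 0.0115
finger_force: 39.1
clock: 28.85
ee_pos: [0.491, 0.3045, 0.0879]
ee_rot: [-0.0, 0.019, 1.0, -0.0]
force: [1.0, 0.7, -0.2]
grip_width: 0.0113
finger_force: 39.1
clock: 29.27
ee_pos: [0.5983, 0.3066, 0.0875]
ee_rot: [0.0, 0.019, 1.0, -0.0]
force: [-0.5, 0.5, -0.6]
grip_width: 0.0114
finger_force: 39.1
clock: 29.52
ee_pos: [0.5944, 0.3068, 0.0877]
ee_rot: [-0.001, 0.018, 1.0, -0.0]
force: [-0.8, -1.6, -1.2]
grip_width: 0.0116
finger_force: 39.1
at [594.4 306.8  87.7] phi 88.0 tilt [ 0.002 -0.001 -1.   ] q1,q6 [ 0.37 -1.16] spin -0.0 dx -1.6 dy 0.3 dz 97.7 w 0.0116 t 29.5167
```

```bash
python3 -m creep '[[-1,0,20,0,1],[0,0,30,0,1],[0,0,25,0,1],[0,0,12,0,1],[0,0,4,0,1]]';python3 -m creep '[[0,0,0,0,1],[0,0,0,0,1],[0,0,0,0,1],[0,0,0,0,1],[0,0,0,0,1]]';python3 -c "
from h import *
plan(596,307,-12.5,88)"; python3 -m creep '[[0,0,5,0,1],[0,0,3,0,1],[0,0,0,0,1],[0,0,0,0,1],[0,0,0,0,1]]';python3 -m creep '[[0,0,1.5,0,1],[0,0,0,0,1],[0,0,1,0,1],[0,0,0,0,1],[0,0,0,0,1]]'
```

```text
clock: 29.93
ee_pos: [0.594, 0.3062, -0.0053]
ee_rot: [-0.002, 0.017, 1.0, -0.001]
force: [-0.5, -0.8, -0.1]
grip_width: 0.0115
finger_force: 39.1
clock: 30.35
ee_pos: [0.598, 0.3072, -0.0016]
ee_rot: [0.001, 0.017, 1.0, 0.0]
force: [-0.9, -1.2, -0.0]
grip_width: 0.0115
finger_force: 39.1
at [598.  307.2  -1.6] phi 88.0 tilt [-0.002  0.001 -1.   ] q1,q6 [ 0.37 -1.16] spin 0.0 dx 2.0 dy -0.3 dz 10.9 w 0.0115 t 30.35
clock: 30.77
ee_pos: [0.597, 0.3068, -0.0111]
ee_rot: [-0.0, 0.017, 1.0, -0.0]
force: [0.0, 0.4, 0.3]
grip_width: 0.0114
finger_force: 39.1
clock: 31.18
ee_pos: [0.5974, 0.307, -0.0124]
ee_rot: [0.0, 0.017, 1.0, 0.0]
force: [-2.0, -0.7, 6.6]
grip_width: 0.0113
finger_force: 40.1
```

Contact with the floor. Release, rise and head for the adjuster.

```bash
python3 -m creep '[[0,0,0,0,0.6],[0,0,0,0,0.6],[0,0,0,0,0.6],[0,0,0,0,0.6],[0,0,0,0,0.6]]'; python3 -m creep '[[0,0,-10,0,0.6],[0,0,-25,0,0.6],[0,0,-35,0,0.6],[0,0,-25,0,0.5],[0,0,-8,0,0.5]]';python3 -m creep '[[0,0,0,0,0.5],[0,0,0,0,0.5],[0,0,0,0,0.5],[0,0,0,0,0.5]]';python3 -c "
from h import *
plan(460.3,1.3,90,88)"
```

```text
clock: 31.6
ee_pos: [0.597, 0.3068, -0.0136]
ee_rot: [-0.0, 0.017, 1.0, -0.0]
force: [-1.1, -0.1, -0.7]
grip_width: 0.034
finger_force: 0.0
clock: 32.02
ee_pos: [0.6001, 0.3081, 0.095]
ee_rot: [0.003, 0.017, 1.0, 0.001]
force: [0.4, 0.2, 0.4]
grip_width: 0.0432
finger_force: 0.0
clock: 32.35
ee_pos: [0.5957, 0.3063, 0.0877]
ee_rot: [-0.002, 0.017, 1.0, -0.001]
force: [0.9, -0.7, 0.8]
grip_width: 0.0424
finger_force: 0.0
at [595.7 306.3  87.7] phi 88.0 tilt [ 0.003 -0.001 -1.   ] q1,q6 [ 0.37 -1.16] spin 0.0 dx 124.6 dy -309.5 dz -2.3 w 0.0424 t 32.35
```

```bash
python3 -m creep '[[7,-17,0,0,0.5],[11,-28,0,0,0.5],[14,-35,0,0,0.5],[14,-35,0,0,0.5],[14,-35,0,0,0.5]]';python3 -m creep '[[14,-35,0,0,0.5],[14,-35,0,0,0.5],[14,-35,0,0,0.5],[11,-28,0,0,0.5],[7,-17,0,0,0.5]]';python3 -m creep '[[5,-9,10,0,0.5],[0,0,20,0,0.5],[0,0,6,0,0.5],[0,0,0,0,0.5],[0,0,0,0,0.5]]';python3 -c "
from h import *
plan(460.3,1.3,-14,88)
from cell import bot
s=bot.snapshot('scene');I=cloud(s)
cv2.imwrite('pics/k1.png',np.hstack([cv2.resize(s['pixels'][140:240,190:310],None,fx=3.3,fy=3.3),cv2.resize(s['pixels'][140:240,300:420],None,fx=3.3,fy=3.3)])[:,:,::-1])"
```

```text
clock: 32.77
ee_pos: [0.53, 0.1578, 0.0881]
ee_rot: [-0.001, 0.017, 1.0, -0.0]
force: [-0.7, -0.3, -1.1]
grip_width: 0.0428
finger_force: 0.0
clock: 33.18
ee_pos: [0.4638, 0.0091, 0.0884]
ee_rot: [-0.002, 0.018, 1.0, -0.0]
force: [1.4, 0.9, -0.1]
grip_width: 0.0428
finger_force: 0.0
clock: 33.6
ee_pos: [0.4608, 0.0027, 0.053]
ee_rot: [-0.001, 0.017, 1.0, 0.0]
force: [-0.3, -0.4, -0.2]
grip_width: 0.0424
finger_force: 0.0
at [460.8   2.7  53. ] phi 88.0 tilt [ 0.002  0.    -1.   ] q1,q6 [-0.14 -1.68] spin 0.0 dx 0.4 dy -1.4 dz 67.0 w 0.0424 t 33.6
```

View pics/k1.png

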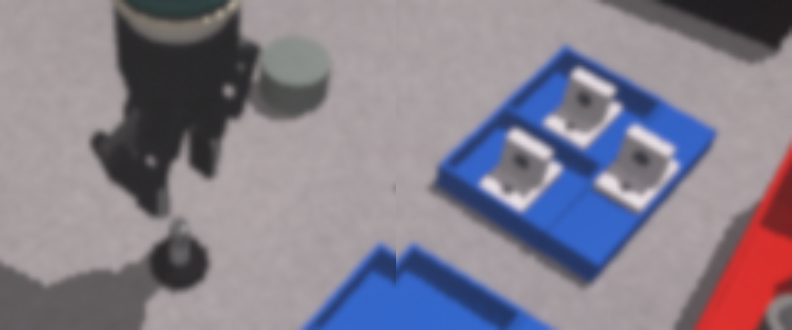

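Both brackets stand one per pocket, at (520,170) and (585,105). The fingers are centred over the adjuster spindle at (180,240). Descending.

```bash
python3 -m creep '[[0.4,-1.2,15,0,0.5],[0,0,20,0,0.5],[0,0,17,0,0.5],[0,0,10,0,0.5],[0,0,4,0,0.5]]' 40;python3 -m creep '[[0,0,0,0,0.5],[0,0,0,0,0.5],[0,0,0,0,0.5],[0,0,0,0,0.5],[0,0,0,0,1]]';python3 -m creep '[[0,0,0,0,1],[0,0,0,0,1],[0,0,0,0,1],[0,0,0,0,1],[0,0,0,0,1]]';python3 -m creep '[[0,0,0,0,1],[0,0,0,0,1]]';python3 -c "
from h import *
plan(621,-34.5,90,88)"
```

```text
clock: 34.07
ee_pos: [0.4609, 0.0017, -0.0131]
ee_rot: [-0.001, 0.017, 1.0, 0.0]
force: [-0.4, 0.6, 0.4]
grip_width: 0.0425
finger_force: 0.0
clock: 34.48
ee_pos: [0.4616, 0.0012, -0.0117]
ee_rot: [0.001, 0.017, 1.0, -0.0]
force: [-0.1, 0.2, -0.3]
grip_width: 0.0318
finger_force: 0.0
clock: 34.9
ee_pos: [0.4613, 0.0011, -0.012]
ee_rot: [0.0, 0.017, 1.0, -0.0]
force: [-0.2, 0.7, 6.2]
grip_width: 0.0126
finger_force: 39.0
clock: 35.07
ee_pos: [0.4613, 0.0012, -0.012]
ee_rot: [0.0, 0.017, 1.0, -0.0]
force: [-0.8, -0.6, 6.1]
grip_width: 0.013
finger_force: 39.0
at [461.3   1.2 -12. ] phi 88.0 tilt [-0.001 -0.    -1.   ] q1,q6 [-0.15 -1.68] spin 0.0 dx -160.8 dy -30.1 dz -102.0 w 0.013 t 35.0667
```

```bash
python3 -m creep '[[0,0,-10,0,1],[0,0,-25,0,1],[0,0,-32,0,1],[0,0,-25,0,1],[0,0,-10,0,1]]';python3 -m creep '[[-16,-3,0,0,1],[-26,-5,0,0,1],[-32,-6,0,0,1],[-32,-6,0,0,1],[-28,-5,0,0,1]]';python3 -m creep '[[-16,-3,0,0,1],[-8,-2,0,0,1],[-2,0,0,0,1],[0,0,0,0,1],[0,0,0,0,1]]';python3 -m creep '[[0,0,20,0,1],[0,0,30,0,1],[0,0,25,0,1],[0,0,11,0,1],[0,0,4,0,1]]';python3 -m creep '[[0,0,0,0,1],[0,0,0,0,1],[0,0,0,0,1],[0,0,0,0,1],[0,0,0,0,1]]';python3 -c "
from h import *
plan(621,-34.5,-8,88)"
```

```text
clock: 35.48
ee_pos: [0.4627, 0.001, 0.0925]
ee_rot: [0.002, 0.017, 1.0, -0.0]
force: [0.4, 0.2, -0.2]
grip_width: 0.0128
finger_force: 39.0
clock: 35.9
ee_pos: [0.5958, -0.029, 0.0896]
ee_rot: [0.0, 0.017, 1.0, -0.0]
force: [0.6, 0.0, 0.2]
grip_width: 0.0129
finger_force: 39.0
clock: 36.32
ee_pos: [0.618, -0.0339, 0.0891]
ee_rot: [-0.001, 0.017, 1.0, 0.0]
force: [0.3, -0.5, -0.8]
grip_width: 0.0128
finger_force: 39.0
clock: 36.73
ee_pos: [0.6167, -0.0337, -0.0024]
ee_rot: [-0.003, 0.017, 1.0, 0.0]
force: [0.9, 0.0, 0.2]
grip_width: 0.0125
finger_force: 39.0
clock: 37.15
ee_pos: [0.6208, -0.0345, 0.0008]
ee_rot: [0.001, 0.017, 1.0, -0.0]
force: [0.2, 0.1, 0.0]
grip_width: 0.0126
finger_force: 39.0
at [620.8 -34.5   0.8] phi 88.0 tilt [-0.002 -0.    -1.   ] q1,q6 [-0.17 -1.7 ] spin 0.0 dx -0.2 dy -0.0 dz 8.8 w 0.0126 t 37.15
```

```bash
python3 -m creep '[[0,0,4,0,1],[0,0,3,0,1],[0,0,0,0,1],[0,0,0,0,1],[0,0,0,0,1]]';python3 -m creep '[[0,0,1,0,1],[0,0,0,0,1],[0,0,0.5,0,1],[0,0,0,0,1],[0,0,0,0,1]]'
```

```text
clock: 37.57
ee_pos: [0.6196, -0.0343, -0.0076]
ee_rot: [-0.0, 0.017, 1.0, -0.0]
force: [0.5, 0.2, -0.2]
grip_width: 0.0127
finger_force: 39.0
clock: 37.98
ee_pos: [0.6199, -0.0343, -0.008]
ee_rot: [0.0, 0.017, 1.0, -0.0]
force: [-2.0, -0.3, 8.2]
grip_width: 0.0127
finger_force: 40.0
```

```bash
python3 -m creep '[[0,0,0,0,0.6],[0,0,0,0,0.6],[0,0,0,0,0.6],[0,0,0,0,0.6],[0,0,0,0,0.6]]'; python3 -m creep '[[0,0,-10,0,0.6],[0,0,-25,0,0.6],[0,0,-35,0,0.6],[0,0,-35,0,0.5],[0,0,-25,0,0.5]]';python3 -m creep '[[20,20,-10,0,0.5],[30,30,-10,0,0.5],[30,30,0,0,0.5],[20,20,0,0,0.5],[0,0,0,0,0.5]]';python3 -m creep '[[0,0,0,0,0.5],[0,0,0,0,0.5],[0,0,0,0,0.5]]';python3 -c "
from h import *
from cell import bot
s=bot.snapshot('scene');t=bot.snapshot('top');cv2.imwrite('pics/l1.png',cv2.resize(s['pixels'],(800,600))[:,:,::-1])
for n,q in(('sc',s),('top',t)):
  I=cloud(q)
  for k,x,y in(('tape',.346,-.305),('tin',.415,.201),('refl',.5836,-.21),('hold',.5836,-.305),('adj',.62,-.034),('bra',.593,.217),('brb',.597,.307)):
    w=I[(np.hypot(I[...,0]-x,I[...,1]-y)<.042)&(I[...,2]>.012)&(I[...,2]<.09)]; w=w[w[:,2]>np.percentile(w[:,2],97)-.006] if len(w) else w
    print(n,k,len(w),w.mean(0).round(3) if len(w) else '')"
```

```text
clock: 38.4
ee_pos: [0.6198, -0.0343, -0.0091]
ee_rot: [-0.0, 0.017, 1.0, -0.0]
force: [0.7, 0.1, 0.1]
grip_width: 0.0339
finger_force: 0.0
clock: 38.82
ee_pos: [0.6209, -0.0345, 0.1247]
ee_rot: [0.001, 0.017, 1.0, -0.0]
force: [0.1, -0.1, -1.3]
grip_width: 0.0431
finger_force: 0.0
clock: 39.23
ee_pos: [0.5197, 0.0706, 0.1411]
ee_rot: [-0.002, 0.016, 1.0, 0.001]
force: [-1.0, 0.5, 0.0]
grip_width: 0.043
finger_force: 0.0
clock: 39.48
ee_pos: [0.5267, 0.0664, 0.1411]
ee_rot: [0.001, 0.018, 1.0, -0.0]
force: [0.1, 0.3, 0.2]
grip_width: 0.0425
finger_force: 0.0
sc tape 340 [ 0.347 -0.307  0.024]
sc tin 28 [0.429 0.207 0.037]
sc refl 195 [ 0.583 -0.212  0.066]
sc hold 212 [ 0.583 -0.305  0.051]
sc adj 38 [ 0.62  -0.036  0.056]
sc bra 72 [0.593 0.215 0.05 ]
sc brb 63 [0.597 0.305 0.05 ]
top tape 133 [ 0.344 -0.304  0.025]
top tin 149 [0.413 0.211 0.037]
top refl 71 [ 0.581 -0.209  0.066]
top hold 57 [ 0.582 -0.303  0.051]
top adj 11 [ 0.618 -0.037  0.055]
top bra 43 [0.591 0.218 0.05 ]
top brb 37 [0.597 0.306 0.051]
```

View pics/l1.png

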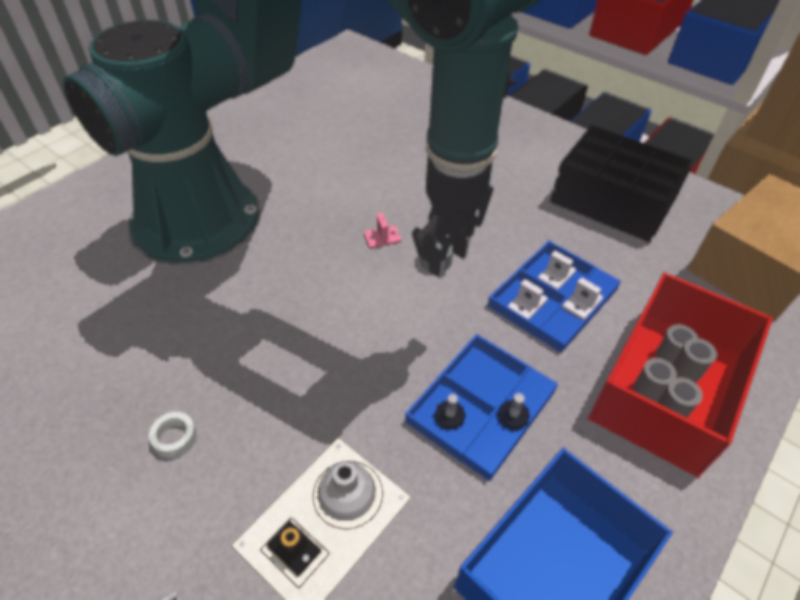

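The final view shows every part upright in its place: reflector (347,490), holder (290,545), brackets (528,298) and (557,268), adjuster (450,412). Their measured heights match. The tape has not moved. The tin is partly hidden by the gripper, but it was never touched.

```bash
python3 -c "
from cell import bot
print(bot.job_done())"
```

```text
the job is handed in; nothing more can be done
None
```

The job is handed in at about 39 s, with all five parts upright in their places and measured there from both cameras; the tape roll has not moved, and the grease tin was never touched, though the gripper partly hid it in the last view.

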